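# Change speed on the welding turntable: selector lever through the gate to the green slot

### The arm

A 7-joint arm with a two-finger parallel gripper is mounted at the origin on the work surface. World frame = base frame: x ahead of the robot, y to its left, z up, the work surface at z = 0. Lengths are in m, angles in degrees, forces in N, time in s.
With the tool pointing down it reaches from about 0.4 to 0.875 m from the base axis. Payload 19.3 kg.
Tool frame: the origin (TCP) lies midway between the tips of the shut fingers; the grasp point (between the pads) lies 19 mm behind it; y points along the fingers, z is the direction in which the jaws open and shut, and the axes are right-handed (so a half turn about y gives the same grasp; the last joint's range is limited). The gripper opens to 85 mm and grips with 20 to 120 N. Pads are 22 mm wide; open, the fingers measure 114 mm over their backs; the gripper's body (76 mm by 85 mm) begins 54 mm behind the grasp point. The pads swing forward as they close: fully open they stand 13 mm farther back than shut.
Start: joints at [-67.907, 29.874, -2.08, 91.645, 1.215, 58.505, -6.463], TCP at [0.275, 0.561, 0.231] pointing down, gripper open.
Joint ranges: [-166.77, 166.77], [-17.47, 122.26], [-85.68, 81.53], [9.62, 139.38], [-72.42, 252.41], [9.2, 110.78], [-144.41, 144.41]. Speed limits (degrees/s): [108.29, 108.29, 136.94, 136.94, 172.46, 172.46, 172.46].

### API

Orientations are given as a 3x3 rotation matrix whose columns are the frame's x, y, z axes.
In Python, from station import robot, cams gives the robot as it stands.
- The arm moves only by the tool servo_tool, never from a script. Its argument "plan" is a list of rows, each an object of numbers: "tx", "ty", "tz": the shift along the tool's x, y, z in cm; "wx", "wy", "wz": the turn, a rotation vector about the tool's x, y, z in rad; "fingers": the opening, from 0 (shut) to 1 (fully open). A call has 1 to 12 rows; each row shifts and turns the commanded pose from where the row before left it, along the tool's axes as they then stand; what a row does not reach is not made up. A row lasts 1/8 s, in which the tool goes at most 62.5 mm and 10.7 degrees, less where a joint would pass 70% of its speed; a pose out of reach is approached as far as the arm can. A call is refused whole if a number of a shift passes 6.25 or a number of a turn 0.188, either way. A call with a gripper value outside its range is refused whole. The fingers move at their own pace and stop on an object; the grip force is fixed at half the most. Time passes only in rows, so rows that do not move let the fingers close. It gives the time, the measured TCP pose, the force and the opening at its end, in the units of the state.
- robot.get_state(): the state, without advancing time (a new reading comes with each control period).
- cams.get_image(name): name is "scene" or "side" or "wrist"; returns a dict with "img" (420x560x3 uint8, red, green, blue), "mtx" (3x3 intrinsics, pixels), "view" (4x4, takes a point from world to camera coordinates). Camera axes: x right, y down, z forward; pixel columns grow to the right and rows downward; lengths in m; the calibration is good to about 2 mm. A picture is of the moment at which its call begins. There is no depth.
- robot.finish_job(): hands the job in, once; it reports no verdict.
The state is a dict: "t": time; "joint_pos": joint angles; "joint_vel": joint speeds; "joint_efforts": joint torques, N m; "ee_pos": TCP position; "ee_rot": TCP orientation; "ft_force": force on the tool from outside, world axes, zero at the start; "moment": the same for the moment, N m; "gripper_width": finger opening in m.
Only numpy, scipy, OpenCV 4.12 (cv2) and the standard library are available. Lean on these libraries where they do the work, as an engineer would, in place of code of your own. Each camera call takes 0.05 s, during which the arm holds its last target. There are 200 camera calls.

### The job

The next seam needs the green speed on the welding turntable: push the black-knobbed selector lever out of the middle slot it stands in, across the gate and fully home into the slot between the two green bars, and leave it standing there. Push it from outside with the fingertips or the backs of the fingers, never taking it between the fingers; go into no other slot on the way and do not force it against the gate. Leave the duct box, the spanner, the jar and the wire brush where they are.

Things in the scene. Friction and masses are not known exactly. Their poses are not given: they have to be found in the camera images.
- gearbox: Blue bench welding turntable, fixed. Origin on the bench under the gate's centre; x: the way the slots run (away from the robot within 0.35 rad); y: the way the cross slot runs, towards its steel turntable; z up. Gearbox 250 (x) by 280 (y) mm, top 137 mm above the bench; turntable radius 128 mm, top at 136 mm, centred 300 mm along +y; motor 120 mm wide, 157 mm high, along +x.
- gate: Bright steel gate plate on the gearbox, 120 (x) by 160 (y) by 8 mm, axes as gearbox, origin under its centre, top 145 mm above the bench. Cut through it, 16 mm wide: a cross slot along y at x = 0, and three slots along x at y = -40, 0, +40 mm that cross it and end at x = -38 and +38 mm: six slot ends. Tongues between them with round tips (12 mm radius); soft rubber at the slot ends.
- selector: The selector lever. Origin: its pivot, hidden in the gearbox 25 mm above the bench under the gate's centre. A straight steel stem 13 mm thick rises through the gate (1.5 mm play each side) to a black ball knob. It tilts only as the slots allow: to x = 0 before it can cross, then against an end of the cross slot before it can enter a corner slot. No spring: it stays where left, about 3 N at the knob moves it.
- knob (a point): Centre of the black ball knob, 40 mm diameter, 205 mm from the pivot along the lever; its z runs up the lever. Lever upright: 230 mm above the bench. Home in a corner slot: displaced 47 mm in x and 63 mm in y (gearbox axes) from upright, 214 mm above the bench.
- stem (a point): Point on the lever's axis 130 mm from the pivot. When the lever is home in a corner slot it lies at the top of the gate plate, at that slot's origin.
- lever (a joint): Tilt of the lever along the slots, rad: 0 in the cross slot, positive tilted to the gearbox's +x; about 0.23 when home in a slot on that side, -0.23 on the near side. Starts at -0.25 to -0.19, in the near middle slot (black).
- lever_cross (a joint): Tilt of the lever along the cross slot, rad: 0 in the middle, positive to the gearbox's +y, +-0.32 in line with the corner slots (+-0.33 against the end). With a = lever, c = lever_cross, a point at length L up the lever lies at L*(sin a, sin c cos a, cos c cos a) from the pivot in gearbox axes.
- green_slot: Pair of green enamel bars on the gate plate, 24 mm long (x), 9 mm wide, one each side of one of the four corner slots. WHICH CORNER CHANGES. Origin midway between the two bars, at the plate's top: there the stem's axis stands when the lever is home (30 mm from the middle of the cross slot, 40 mm from the middle slot); the stem meets the rubber of the slot end 1 mm farther, which yields a few mm under 40 N.
- yellow_slot: The same in yellow, another corner slot, not to be entered. Origin as green_slot.
- blue_slot: The same in blue, another corner slot, not to be entered. Origin as green_slot.
- purple_slot: The same in purple, another corner slot, not to be entered. Origin as green_slot.
- red_slot: The same in red, always at the far (+x) middle slot, not to be entered. Origin as green_slot.
- black_slot: The same in black, always at the near (-x) middle slot, where the lever starts. Origin as green_slot.
- duct_box: Small dark steel duct box, 90 by 90 by 60 mm with a flange and a pipe stub on top, 105 mm high, 0.9 kg, loose in the middle of the turntable. Origin: centre of its underside.
- spanner: Steel spanner, 150 mm long, loose, lying on the gearbox cover beyond the gate, about 98 mm along the gearbox's +x, along y. Origin: under its middle.
- paste_jar: White jar with a red lid, 70 mm diameter, 75 mm high, loose on the bench to the right (-y) of the gearbox. Origin: centre of its underside.
- wire_brush: Wooden-handled wire brush, 260 mm long, 34 mm high, loose on the bench to the right of the gearbox. Origin: under its middle.

How it is judged:
By the outcome, as a careful person would: the job done as asked, in the order asked, and still so for the second after the job is handed in, with the robot touching nothing.
It also fails if it takes over 51 s, if anything falls off the work surface, if the arm or the gripper's body presses on something with over 40 N, if the wrist force passes 120 N, or if a joint passes its speed limit or range.

## Working session

There is one attempt and no reset: what is moved stays moved. The work goes in short steps, Python scripts to look and compute and a tool call to move; the robot and the scene stay as the last step left them, time stands still between calls to the robot, and variables do not carry over. Pictures are saved under pics/ and viewed, about 8 in all and at most 12, crops included, and the job is handed in when it is done.

Besides the shell and the picture viewer there is one more tool, called after "Request:" as name(argument=value, ...) on one line, values as JSON. servo_tool: Moves the arm, as the interface text tells. Its arguments: {"type":"object","properties":{"plan":{"type":"array","items":{"type":"object","properties":{"tx":{"type":"number"},"ty":{"type":"number"},"tz":{"type":"number"},"wx":{"type":"number"},"wy":{"type":"number"},"wz":{"type":"number"},"fingers":{"type":"number"}}}}},"required":["plan"]}

```bash
mkdir -p pics; ls; python3 - <<'E'
from station import robot,cams
import cv2,numpy as np
s=robot.get_state();print(s['t'],s['ee_pos'],np.round(s['ee_rot'],3),s['gripper_width'])
for n in('scene','side'):
    d=cams.get_image(n);cv2.imwrite(f'pics/{n}0.png',d['img'][:,:,::-1]);print(n,d['mtx'].tolist(),np.round(d['view'],4).tolist())
    np.savez(f'{n}0.npz',**d)
E
```

```text
pics
0.0 [0.27498675 0.56087439 0.23070201] [[ 0.898 -0.     0.44 ]
 [-0.44  -0.001  0.898]
 [ 0.    -1.    -0.001]] 0.08512242135405022
scene [[469.1504049728046, 0.0, 277.5645600460428], [0.0, 469.1504049728046, 204.79935635759426], [0.0, 0.0, 1.0]] [[-0.3064, 0.9518, -0.0118, 0.1818], [0.8256, 0.2596, -0.5009, -0.3768], [-0.4737, -0.1632, -0.8654, 1.5103], [0.0, 0.0, 0.0, 1.0]]
side [[477.28440276542756, 0.0, 273.12908587716527], [0.0, 477.28440276542756, 213.35030211118112], [0.0, 0.0, 1.0]] [[0.996, -0.087, -0.0191, -0.5383], [-0.072, -0.6608, -0.7471, 0.1327], [0.0524, 0.7455, -0.6644, 1.2897], [0.0, 0.0, 0.0, 1.0]]
```

View pics/scene0.png

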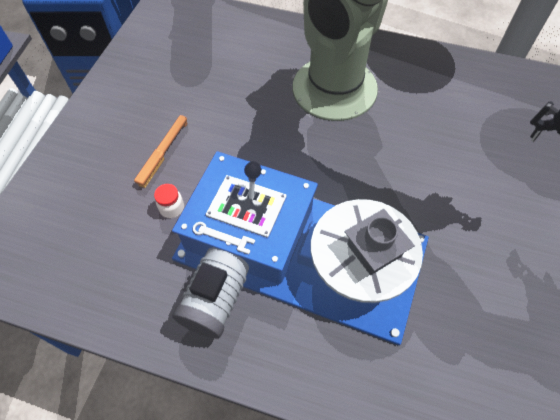

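View pics/side0.png

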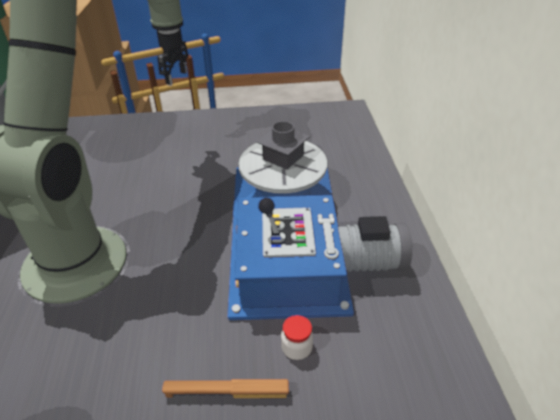

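The scene view shows the gate at about (247,205), the knob at (253,171) and the green bars at about (222,208), which is the far (+x), right (-y) corner. The side view agrees, with green at about (302,243). Next I'll measure these.

```bash
cat > h.py <<'E'
import numpy as np,cv2
def ray(d,u,v):
    R=d['view'][:3,:3];t=d['view'][:3,3]
    return -R.T@t, R.T@np.linalg.solve(d['mtx'],[u,v,1.])
def onz(d,u,v,z):
    o,r=ray(d,u,v);return o+r*(z-o[2])/r[2]
def two(a,pa,b,pb):
    o1,r1=ray(a,*pa);o2,r2=ray(b,*pb)
    s=np.linalg.lstsq(np.c_[r1,-r2],o2-o1,rcond=None)[0]
    p,q=o1+s[0]*r1,o2+s[1]*r2
    return (p+q)/2,np.linalg.norm(p-q)
def proj(d,p):
    q=d['mtx']@(d['view'][:3,:3]@np.array(p)+d['view'][:3,3]);return q[:2]/q[2]
def blobs(d,box,f,amin=3):
    x0,y0,x1,y1=box
    h=cv2.cvtColor(d['img'],cv2.COLOR_RGB2HSV).astype(int)
    m=np.zeros(h.shape[:2],np.uint8);m[y0:y1,x0:x1]=f(h[...,0],h[...,1],h[...,2])[y0:y1,x0:x1]
    n,_,st,c=cv2.connectedComponentsWithStats(m)
    return [(c[i],st[i]) for i in range(1,n) if st[i,4]>=amin]
E
python3 - <<'E'
from h import *
D={n:dict(np.load(n+'0.npz')) for n in('scene','side')}
box={'scene':(205,178,288,236),'side':(262,208,316,256)}
cols={'green':lambda h,s,v:(h>45)&(h<80)&(s>110)&(v>60),'yellow':lambda h,s,v:(h>18)&(h<35)&(s>110)&(v>90),
'purple':lambda h,s,v:(h>132)&(h<165)&(s>80)&(v>50),'red':lambda h,s,v:((h<8)|(h>172))&(s>120)&(v>80)}
for n,d in D.items():
    for c,f in cols.items():
        for b,st in blobs(d,box[n],f): print(n,c,b.round(1),st[4],onz(d,*b,.145).round(4))
    x0,y0,x1,y1=box[n]
    hs=cv2.cvtColor(d['img'],cv2.COLOR_RGB2HSV);m=((hs[...,1]<60)&(hs[...,2]>140)).astype(np.uint8)
    k=np.zeros_like(m);k[y0-8:y1+8,x0-8:x1+8]=m[y0-8:y1+8,x0-8:x1+8]
    k=cv2.morphologyEx(k,cv2.MORPH_OPEN,np.ones((2,2)))
    cs,_=cv2.findContours(k,cv2.RETR_EXTERNAL,cv2.CHAIN_APPROX_NONE);c=max(cs,key=cv2.contourArea)
    r=cv2.convexHull(c);ap=cv2.approxPolyDP(r,6,True)[:,0];print(n,'plate',ap.tolist());P=np.array([onz(d,*p,.145) for p in ap]);print(P.round(4).tolist(),P.mean(0))
kb={}
for n,b in(('scene',(240,155,268,184)),('side',(255,192,278,222))):
    r=[x for x in blobs(D[n],b,lambda h,s,v:(v<45),20)]
    for c,st in r: print(n,'knob',c,st)
for n,b in(('scene',(215,140,295,250)),('side',(240,180,330,270))):
    x0,y0,x1,y1=b;cv2.imwrite(f'pics/{n}_c.png',cv2.resize(D[n]['img'][y0:y1,x0:x1,::-1],None,fx=6,fy=6,interpolation=cv2.INTER_CUBIC))
E
python3 -c "
import cv2,numpy as np
a=cv2.imread('pics/scene_c.png');b=cv2.imread('pics/side_c.png')
a=cv2.resize(a,(400,550));b=cv2.resize(b,(400,400));c=np.zeros((550,800,3),np.uint8);c[:,:400]=a;c[:400,400:]=b;cv2.imwrite('pics/c0.png',c)"
```

```text
scene green [220.6 207.2] 20 [ 0.5955 -0.1412  0.145 ]
scene green [230.3 210.4] 25 [ 0.597  -0.1157  0.145 ]
scene purple [251.4 217.7] 30 [ 0.6004 -0.061   0.145 ]
scene purple [261.6 221.1] 31 [ 0.6019 -0.0351  0.145 ]
scene red [235.9 212.4] 19 [ 0.5979 -0.101   0.145 ]
scene red [245.5 215.8] 30 [ 0.5998 -0.076   0.145 ]
scene plate [[227, 176], [286, 195], [268, 237], [207, 216]]
[[0.5071, -0.1585, 0.145], [0.516, -0.0016, 0.145], [0.6368, -0.0075, 0.145], [0.6278, -0.1632, 0.145]] [ 0.57192513 -0.08271021  0.145     ]
side green [300.5 237. ] 8 [ 0.5989 -0.1139  0.145 ]
side green [301.2 244. ] 22 [ 0.5975 -0.1373  0.145 ]
side yellow [274.7 215.5] 11 [ 0.5446 -0.0305  0.145 ]
side yellow [276.9 222.3] 17 [ 0.5476 -0.0563  0.145 ]
side purple [298.6 215.1] 19 [ 0.6044 -0.0355  0.145 ]
side purple [298.9 221.3] 28 [ 0.6021 -0.0586  0.145 ]
side red [299.7 225.6] 13 [ 0.6021 -0.0742  0.145 ]
side red [299.7 232. ] 23 [ 0.5991 -0.0964  0.145 ]
side plate [[309, 209], [316, 254], [265, 256], [263, 216]]
[[0.6336, -0.0154, 0.145], [0.6271, -0.1729, 0.145], [0.5099, -0.1669, 0.145], [0.5151, -0.0293, 0.145]] [ 0.571435   -0.09612512  0.145     ]
```

View pics/c0.png

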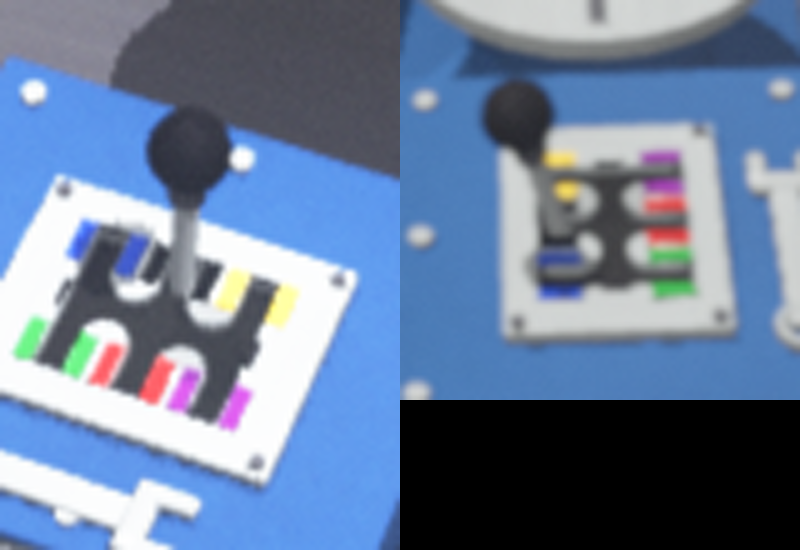

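```bash
python3 - <<'E'
from h import *
D={n:dict(np.load(n+'0.npz')) for n in('scene','side')}
p,e=two(D['scene'],(253,170.4),D['side'],(266.6,205.9));print('knob',p,e)
O=np.array([.570,-.086]);y=-.058;ex=np.array([np.cos(y),np.sin(y)]);ey=np.array([-ex[1],ex[0]])
print('gearbox xy',(p[:2]-O)@ex,(p[:2]-O)@ey,'expect',-.205*np.sin(.22),0,.025+.205*np.cos(.22))
E
```

```text
knob [ 0.52152617 -0.08071519  0.22261479] 0.00211509666622816
gearbox xy -0.04869866285757371 0.0024660151465184894 expect -0.04473707273157821 0 0.22505897711277412
```

Request:
servo_tool(plan=[{"wy": -0.1,"ty": -2,"fingers": 0},{"wy": -0.1,"ty": -2,"fingers": 0},{"wy": -0.1,"ty": -2,"fingers": 0},{"wy": -0.1,"ty": -2,"fingers": 0},{"tz": -4,"tx": 1.4,"fingers": 0},{"tz": -4,"tx": 1.4,"fingers": 0},{"tz": -4,"tx": 1.4,"fingers": 0},{"tz": -4,"tx": 1.4,"fingers": 0},{"tz": -4,"tx": 1.4,"fingers": 0},{"tz": -4,"tx": 1.4,"fingers": 0},{"tz": -4,"tx": 1.4,"fingers": 0},{"fingers": 0}])

```text
validation failed for argument at $.pl...
```

Request:
servo_tool(plan=[{"tx": 0.0,"ty": -2.0,"tz": 0.0,"wx": 0.0,"wy": -0.1,"wz": 0.0,"fingers": 0.0},{"tx": 0.0,"ty": -2.0,"tz": 0.0,"wx": 0.0,"wy": -0.1,"wz": 0.0,"fingers": 0.0},{"tx": 0.0,"ty": -2.0,"tz": 0.0,"wx": 0.0,"wy": -0.1,"wz": 0.0,"fingers": 0.0},{"tx": 0.0,"ty": -2.0,"tz": 0.0,"wx": 0.0,"wy": -0.1,"wz": 0.0,"fingers": 0.0}])

```text
t: 0.6
ee_pos: [0.2751, 0.561, 0.3116]
ee_rot: [[0.999, -0.0, 0.053], [-0.053, -0.001, 0.999], [-0.0, -1.0, -0.001]]
ft_force: [-0.7, -0.2, -0.9]
gripper_width: 0.0123
```

Request:
servo_tool(plan=[{"tx": 1.6,"ty": 0.0,"tz": -4.5,"wx": 0.0,"wy": 0.0,"wz": 0.0,"fingers": 0.0},{"tx": 1.6,"ty": 0.0,"tz": -4.5,"wx": 0.0,"wy": 0.0,"wz": 0.0,"fingers": 0.0},{"tx": 1.6,"ty": 0.0,"tz": -4.5,"wx": 0.0,"wy": 0.0,"wz": 0.0,"fingers": 0.0},{"tx": 1.6,"ty": 0.0,"tz": -4.5,"wx": 0.0,"wy": 0.0,"wz": 0.0,"fingers": 0.0},{"tx": 1.6,"ty": 0.0,"tz": -4.5,"wx": 0.0,"wy": 0.0,"wz": 0.0,"fingers": 0.0},{"tx": 1.6,"ty": 0.0,"tz": -4.5,"wx": 0.0,"wy": 0.0,"wz": 0.0,"fingers": 0.0},{"tx": 1.6,"ty": 0.0,"tz": -4.5,"wx": 0.0,"wy": 0.0,"wz": 0.0,"fingers": 0.0},{"tx": 1.6,"ty": 0.0,"tz": -4.5,"wx": 0.0,"wy": 0.0,"wz": 0.0,"fingers": 0.0},{"tx": 1.6,"ty": 0.0,"tz": -4.5,"wx": 0.0,"wy": 0.0,"wz": 0.0,"fingers": 0.0},{"tx": 1.6,"ty": 0.0,"tz": -4.5,"wx": 0.0,"wy": 0.0,"wz": 0.0,"fingers": 0.0},{"tx": 1.6,"ty": 0.0,"tz": -4.5,"wx": 0.0,"wy": 0.0,"wz": 0.0,"fingers": 0.0},{"tx": 1.6,"ty": 0.0,"tz": -4.5,"wx": 0.0,"wy": 0.0,"wz": 0.0,"fingers": 0.0}])

```text
t: 2.1
ee_pos: [0.4368, 0.0098, 0.3113]
ee_rot: [[0.998, 0.0, 0.056], [-0.056, 0.0, 0.998], [0.0, -1.0, 0.0]]
ft_force: [0.6, 0.2, -0.1]
gripper_width: 0.0002
```

Request:
servo_tool(plan=[{"tx": 1.2,"ty": 0.0,"tz": -4.4,"wx": 0.0,"wy": 0.0,"wz": 0.0,"fingers": 0.0},{"tx": 1.2,"ty": 0.0,"tz": -4.4,"wx": 0.0,"wy": 0.0,"wz": 0.0,"fingers": 0.0},{"tx": 0.0,"ty": 3.5,"tz": 0.0,"wx": 0.0,"wy": 0.0,"wz": 0.0,"fingers": 0.0},{"tx": 0.0,"ty": 3.5,"tz": 0.0,"wx": 0.0,"wy": 0.0,"wz": 0.0,"fingers": 0.0},{"tx": 0.0,"ty": 3.6,"tz": 0.0,"wx": 0.0,"wy": 0.0,"wz": 0.0,"fingers": 0.0},{"tx": 0.0,"ty": 0.0,"tz": 0.0,"wx": 0.0,"wy": 0.0,"wz": 0.0,"fingers": 0.0}])

```text
t: 2.85
ee_pos: [0.4544, -0.0779, 0.2038]
ee_rot: [[0.998, -0.004, 0.056], [-0.056, -0.0, 0.998], [-0.004, -1.0, -0.0]]
ft_force: [-0.4, -0.3, 0.8]
gripper_width: -0.0
```

```bash
cat > look.py <<'E'
import sys
from station import robot,cams
from h import *
def look(tag):
    s=robot.get_state();D={}
    O=np.array([.570,-.086]);y=-.058;ex=np.array([np.cos(y),np.sin(y)]);ey=np.array([-ex[1],ex[0]])
    g=lambda p:np.round([(p[:2]-O)@ex,(p[:2]-O)@ey,p[2]],4)
    ims=[]
    for n,b in(('scene',(195,130,305,255)),('side',(235,160,345,285))):
        d=cams.get_image(n);D[n]=d;x0,y0,x1,y1=b
        ims.append(cv2.resize(d['img'][y0:y1,x0:x1,::-1],(400,455),interpolation=cv2.INTER_CUBIC))
        np.savez(f'{n}_{tag}.npz',**d)
    cv2.imwrite(f'pics/{tag}.png',np.hstack(ims))
    print('t',s['t'],'tcp gearbox',g(s['ee_pos']),'F',np.round(s['ft_force'],1),'w',s['gripper_width'])
if __name__=='__main__': look(sys.argv[1])
E
python3 look.py a1
```

```text
t 2.85 tcp gearbox [-0.1158  0.0014  0.2038] F [-0.4 -0.3  0.8] w -3.9314794898269735e-05
```

View pics/a1.png

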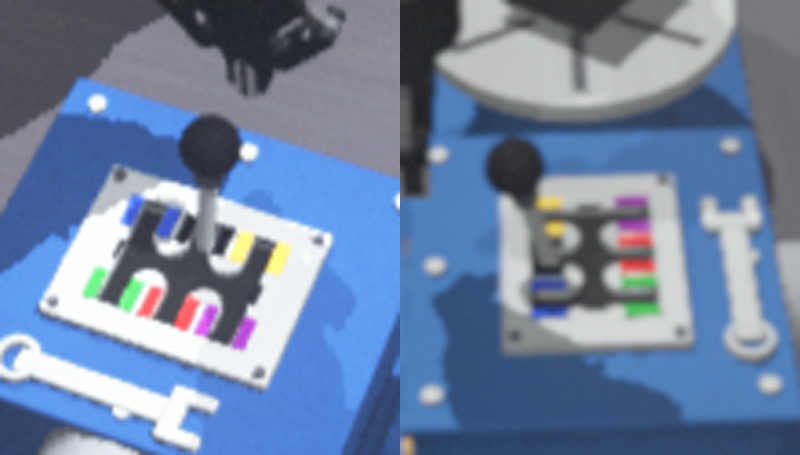

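The fingertips are at about (245,85) in the scene crop, near side of the knob at (210,148) and clear of it. Starting the first push.

Request:
servo_tool(plan=[{"tx": 1.5,"ty": 0.0,"tz": 0.0,"wx": 0.0,"wy": 0.0,"wz": 0.0,"fingers": 0.0},{"tx": 1.0,"ty": 0.0,"tz": 0.0,"wx": 0.0,"wy": 0.0,"wz": 0.0,"fingers": 0.0},{"tx": 1.0,"ty": 0.0,"tz": 0.0,"wx": 0.0,"wy": 0.0,"wz": 0.0,"fingers": 0.0},{"tx": 0.7,"ty": 0.0,"tz": 0.0,"wx": 0.0,"wy": 0.0,"wz": 0.0,"fingers": 0.0},{"tx": 0.7,"ty": 0.0,"tz": 0.0,"wx": 0.0,"wy": 0.0,"wz": 0.0,"fingers": 0.0},{"tx": 0.7,"ty": 0.0,"tz": 0.0,"wx": 0.0,"wy": 0.0,"wz": 0.0,"fingers": 0.0},{"tx": 0.7,"ty": 0.0,"tz": 0.0,"wx": 0.0,"wy": 0.0,"wz": 0.0,"fingers": 0.0},{"tx": 0.6,"ty": 0.0,"tz": 0.0,"wx": 0.0,"wy": 0.0,"wz": 0.0,"fingers": 0.0},{"tx": 0.5,"ty": 0.0,"tz": 0.0,"wx": 0.0,"wy": 0.0,"wz": 0.0,"fingers": 0.0},{"tx": 0.5,"ty": 0.0,"tz": 0.0,"wx": 0.0,"wy": 0.0,"wz": 0.0,"fingers": 0.0},{"tx": 0.0,"ty": 0.0,"tz": 0.0,"wx": 0.0,"wy": 0.0,"wz": 0.0,"fingers": 0.0}])

```text
t: 4.32
ee_pos: [0.5349, -0.0823, 0.2052]
ee_rot: [[0.998, 0.0, 0.056], [-0.056, -0.0, 0.998], [0.0, -1.0, -0.0]]
ft_force: [-2.6, -0.2, 1.4]
gripper_width: -0.0001
```

```bash
python3 look.py a2
```

```text
t 4.325 tcp gearbox [-0.0353  0.0016  0.2052] F [-2.6 -0.2  1.4] w -6.826439926595365e-05
```

View pics/a2.png

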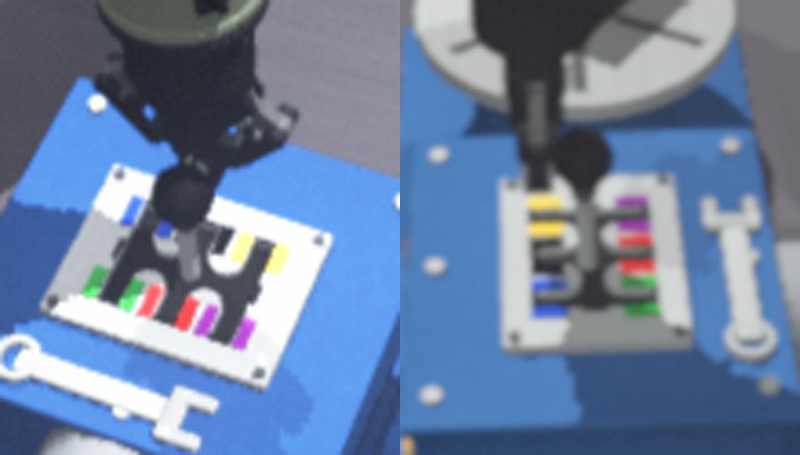

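```bash
python3 - <<'E'
from h import *
a=dict(np.load('scene_a2.npz'));b=dict(np.load('side_a2.npz'))
O=np.array([.570,-.086]);y=-.058;ex=np.array([np.cos(y),np.sin(y)]);ey=np.array([-ex[1],ex[0]])
p,e=two(a,(245.3,183.8),b,(285.05,203.1));print(p,e,(p[:2]-O)@ex,(p[:2]-O)@ey)
for x in(-.01,-.005,0,.005):
    q=np.r_[O+x*ex,.229];print(x,proj(a,q),proj(b,q))
E
```

```text
[ 0.56471583 -0.08331032  0.22904365] 0.0012803149300471336 -0.005431195341809553 0.002378851750075642
-0.01 [244.94758711 182.12139381] [282.88175904 203.71302679]
-0.005 [244.07605017 183.86508425] [285.0431692  203.64083414]
0 [243.20068852 185.61642684] [287.20440152 203.56864742]
0.005 [242.32147692 187.37547204] [289.36545602 203.49646665]
```

The knob measures gx ≈ -5 mm and sits in the slot's middle, with a light 2.6 N force. I'll advance about 5 mm more, back off, and turn the tool 90° away from the knob so its narrow side faces the cross push.

Request:
servo_tool(plan=[{"tx": 0.25,"ty": 0.0,"tz": 0.0,"wx": 0.0,"wy": 0.0,"wz": 0.0,"fingers": 0.0},{"tx": 0.25,"ty": 0.0,"tz": 0.0,"wx": 0.0,"wy": 0.0,"wz": 0.0,"fingers": 0.0},{"tx": 0.0,"ty": 0.0,"tz": 0.0,"wx": 0.0,"wy": 0.0,"wz": 0.0,"fingers": 0.0}])

```text
t: 4.8
ee_pos: [0.5398, -0.0826, 0.2053]
ee_rot: [[0.998, 0.0, 0.056], [-0.056, -0.0, 0.998], [0.0, -1.0, -0.0]]
ft_force: [-3.1, 0.5, 2.4]
gripper_width: -0.0001
```

```bash
python3 look.py a3; python3 -c "
from station import robot
print(robot.get_state()['joint_pos'])"; python3 - <<'E'
from h import *
O=np.array([.570,-.086]);y=-.058;ex=np.array([np.cos(y),np.sin(y)]);ey=np.array([-ex[1],ex[0]])
b=dict(np.load('side_a3.npz'))
for n,bx in(('side_a3',(276,190,302,216)),('side_a2',(276,190,302,216))):
    for c,st in blobs(dict(np.load(n+'.npz')),bx,lambda h,s,v:v<60,20): print(n,c,st)
E
```

```text
t 4.8 tcp gearbox [-0.0304  0.0016  0.2053] F [-3.1  0.5  2.4] w -0.00011755640799945253
[ -8.86112506  25.21613388  15.32195772 105.9172165   -8.45425088
  49.96583492  97.3221945 ]
side_a3 [285.49180328 202.81967213] [276 196  18  16 183]
side_a2 [283.9375     202.86363636] [276 196  16  16 176]
```

Request:
servo_tool(plan=[{"tx": -2.0,"ty": 0.0,"tz": 0.0,"wx": 0.0,"wy": 0.0,"wz": 0.0,"fingers": 0.0},{"tx": -3.0,"ty": 0.0,"tz": 0.0,"wx": 0.0,"wy": 0.0,"wz": 0.0,"fingers": 0.0},{"tx": -3.0,"ty": 0.0,"tz": 0.0,"wx": 0.0,"wy": 0.0,"wz": 0.0,"fingers": 0.0},{"tx": 0.0,"ty": 0.0,"tz": 0.0,"wx": 0.0,"wy": 0.157,"wz": 0.0,"fingers": 0.0},{"tx": 0.0,"ty": 0.0,"tz": 0.0,"wx": 0.0,"wy": 0.157,"wz": 0.0,"fingers": 0.0},{"tx": 0.0,"ty": 0.0,"tz": 0.0,"wx": 0.0,"wy": 0.157,"wz": 0.0,"fingers": 0.0},{"tx": 0.0,"ty": 0.0,"tz": 0.0,"wx": 0.0,"wy": 0.157,"wz": 0.0,"fingers": 0.0},{"tx": 0.0,"ty": 0.0,"tz": 0.0,"wx": 0.0,"wy": 0.157,"wz": 0.0,"fingers": 0.0},{"tx": 0.0,"ty": 0.0,"tz": 0.0,"wx": 0.0,"wy": 0.157,"wz": 0.0,"fingers": 0.0},{"tx": 0.0,"ty": 0.0,"tz": 0.0,"wx": 0.0,"wy": 0.157,"wz": 0.0,"fingers": 0.0},{"tx": 0.0,"ty": 0.0,"tz": 0.0,"wx": 0.0,"wy": 0.157,"wz": 0.0,"fingers": 0.0},{"tx": 0.0,"ty": 0.0,"tz": 0.0,"wx": 0.0,"wy": 0.157,"wz": 0.0,"fingers": 0.0}])

```text
t: 6.4
ee_pos: [0.4601, -0.0781, 0.2054]
ee_rot: [[0.097, 0.001, 0.995], [-0.995, -0.0, 0.097], [0.0, -1.0, 0.001]]
ft_force: [0.1, 0.1, -0.2]
gripper_width: -0.0002
```

Request:
servo_tool(plan=[{"tx": 0.0,"ty": 0.0,"tz": 0.0,"wx": 0.0,"wy": 0.157,"wz": 0.0,"fingers": 0.0},{"tx": 0.0,"ty": 0.0,"tz": 0.0,"wx": 0.0,"wy": 0.0,"wz": 0.0,"fingers": 0.0}])

```text
t: 6.65
ee_pos: [0.46, -0.078, 0.2053]
ee_rot: [[-0.054, 0.0, 0.999], [-0.999, -0.0, -0.054], [0.0, -1.0, 0.0]]
ft_force: [1.1, -0.2, 0.1]
gripper_width: -0.0001
```

```bash
python3 look.py a4; python3 -c "
from station import robot
s=robot.get_state();print(s['joint_pos'],s['ee_rot'].round(3))"; python3 - <<'E'
from h import *
for n in('scene_a4','side_a4'):
    bx=(225,165,262,205) if 'scene' in n else (270,188,304,218)
    for c,st in blobs(dict(np.load(n+'.npz')),bx,lambda h,s,v:v<60,20): print(n,c,st)
E
```

```text
t 6.65 tcp gearbox [-0.1103  0.0017  0.2053] F [ 1.1 -0.2  0.1] w -0.0001451502750761051
[-27.21047523  21.2481605   37.84887074 117.75589851 -17.82551436
  46.56479943  18.24973651] [[-0.051  0.     0.999]
 [-0.999 -0.    -0.051]
 [ 0.    -1.     0.   ]]
side_a4 [287.2688172  205.39784946] [281 199  13  13  93]
```

View pics/a4.png

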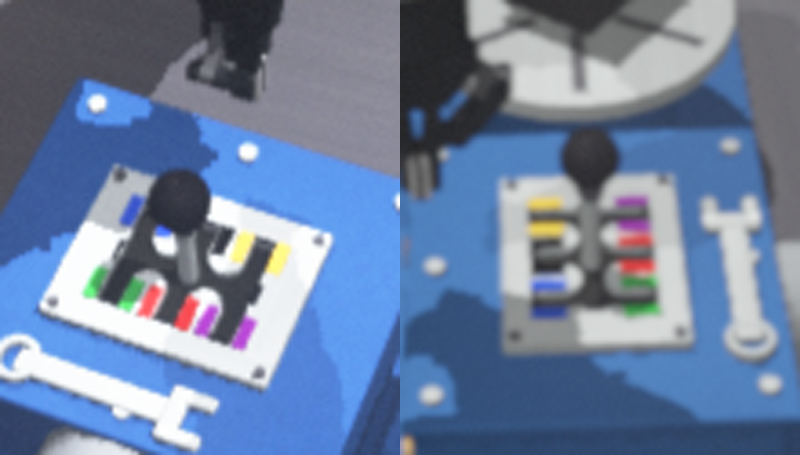

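The lever stands upright in the cross slot, with the knob at side-crop (590,157), which gives gx ≈ 0. Next I go round to the +y side.

Request:
servo_tool(plan=[{"tx": -2.5,"ty": 0.0,"tz": 0.0,"wx": 0.0,"wy": 0.0,"wz": 0.0,"fingers": 0.0},{"tx": -2.5,"ty": 0.0,"tz": 0.0,"wx": 0.0,"wy": 0.0,"wz": 0.0,"fingers": 0.0},{"tx": -2.5,"ty": 0.0,"tz": 0.0,"wx": 0.0,"wy": 0.0,"wz": 0.0,"fingers": 0.0},{"tx": 0.0,"ty": 0.0,"tz": 2.2,"wx": 0.0,"wy": 0.0,"wz": 0.0,"fingers": 0.0},{"tx": 0.0,"ty": 0.0,"tz": 2.2,"wx": 0.0,"wy": 0.0,"wz": 0.0,"fingers": 0.0},{"tx": 0.0,"ty": 0.0,"tz": 2.2,"wx": 0.0,"wy": 0.0,"wz": 0.0,"fingers": 0.0},{"tx": 0.0,"ty": 0.0,"tz": 2.2,"wx": 0.0,"wy": 0.0,"wz": 0.0,"fingers": 0.0},{"tx": 0.0,"ty": 0.0,"tz": 2.2,"wx": 0.0,"wy": 0.0,"wz": 0.0,"fingers": 0.0},{"tx": 0.0,"ty": 0.0,"tz": 0.0,"wx": 0.0,"wy": 0.0,"wz": 0.0,"fingers": 0.0}])

```text
t: 7.88
ee_pos: [0.5745, -0.0096, 0.205]
ee_rot: [[-0.052, 0.0, 0.999], [-0.999, -0.0, -0.052], [0.0, -1.0, 0.0]]
ft_force: [-0.6, 0.1, 0.4]
gripper_width: 0.0004
```

```bash
python3 look.py a5
```

```text
t 7.875 tcp gearbox [1.00e-04 7.65e-02 2.05e-01] F [-0.6  0.1  0.4] w 0.0003966466261531932
```

Request:
servo_tool(plan=[{"tx": 1.5,"ty": 0.0,"tz": 0.0,"wx": 0.0,"wy": 0.0,"wz": 0.0,"fingers": 0.0},{"tx": 1.0,"ty": 0.0,"tz": 0.0,"wx": 0.0,"wy": 0.0,"wz": 0.0,"fingers": 0.0},{"tx": 0.7,"ty": 0.0,"tz": 0.0,"wx": 0.0,"wy": 0.0,"wz": 0.0,"fingers": 0.0},{"tx": 0.7,"ty": 0.0,"tz": 0.0,"wx": 0.0,"wy": 0.0,"wz": 0.0,"fingers": 0.0},{"tx": 0.7,"ty": 0.0,"tz": 0.0,"wx": 0.0,"wy": 0.0,"wz": 0.0,"fingers": 0.0},{"tx": 0.7,"ty": 0.0,"tz": 0.0,"wx": 0.0,"wy": 0.0,"wz": 0.0,"fingers": 0.0},{"tx": 0.7,"ty": 0.0,"tz": 0.0,"wx": 0.0,"wy": 0.0,"wz": 0.0,"fingers": 0.0},{"tx": 0.0,"ty": 0.0,"tz": 0.0,"wx": 0.0,"wy": 0.0,"wz": 0.0,"fingers": 0.0}])

```text
t: 8.98
ee_pos: [0.5703, -0.0697, 0.2053]
ee_rot: [[-0.056, 0.0, 0.998], [-0.998, -0.0, -0.056], [0.0, -1.0, 0.0]]
ft_force: [-0.0, 1.4, 1.2]
gripper_width: -0.0002
```

Request:
servo_tool(plan=[{"tx": 0.6,"ty": 0.0,"tz": 0.0,"wx": 0.0,"wy": 0.0,"wz": 0.0,"fingers": 0.0},{"tx": 0.6,"ty": 0.0,"tz": 0.0,"wx": 0.0,"wy": 0.0,"wz": 0.0,"fingers": 0.0},{"tx": 0.6,"ty": 0.0,"tz": 0.0,"wx": 0.0,"wy": 0.0,"wz": 0.0,"fingers": 0.0},{"tx": 0.6,"ty": 0.0,"tz": 0.0,"wx": 0.0,"wy": 0.0,"wz": 0.0,"fingers": 0.0},{"tx": 0.6,"ty": 0.0,"tz": 0.0,"wx": 0.0,"wy": 0.0,"wz": 0.0,"fingers": 0.0},{"tx": 0.0,"ty": 0.0,"tz": 0.0,"wx": 0.0,"wy": 0.0,"wz": 0.0,"fingers": 0.0}])

```text
t: 9.72
ee_pos: [0.5687, -0.0998, 0.2053]
ee_rot: [[-0.056, 0.0, 0.998], [-0.998, -0.0, -0.056], [0.0, -1.0, 0.0]]
ft_force: [0.7, 2.2, -0.8]
gripper_width: 0.0003
```

```bash
python3 look.py a6
```

```text
t 9.725 tcp gearbox [-0.0005 -0.0139  0.2053] F [ 0.7  2.2 -0.8] w 0.0002920998763454501
```

View pics/a6.png

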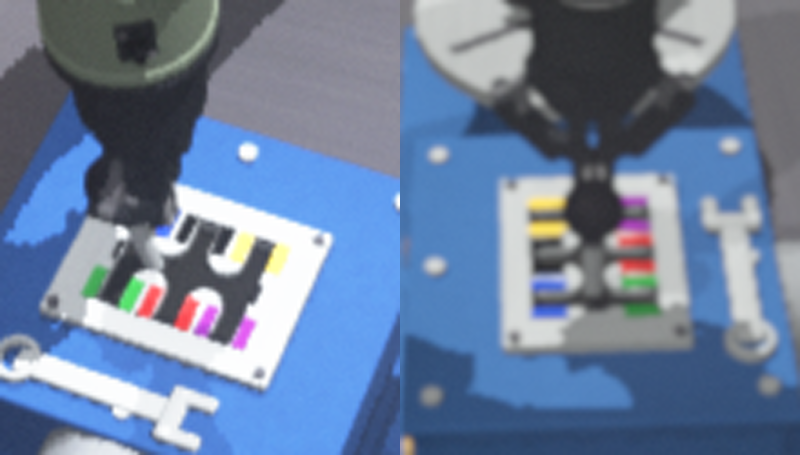

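The knob (side crop (595,207)) is travelling along the cross slot at about 2 N. I'll continue to the end in small steps.

Request:
servo_tool(plan=[{"tx": 0.5,"ty": 0.0,"tz": 0.0,"wx": 0.0,"wy": 0.0,"wz": 0.0,"fingers": 0.0},{"tx": 0.5,"ty": 0.0,"tz": 0.0,"wx": 0.0,"wy": 0.0,"wz": 0.0,"fingers": 0.0},{"tx": 0.4,"ty": 0.0,"tz": 0.0,"wx": 0.0,"wy": 0.0,"wz": 0.0,"fingers": 0.0},{"tx": 0.3,"ty": 0.0,"tz": 0.0,"wx": 0.0,"wy": 0.0,"wz": 0.0,"fingers": 0.0},{"tx": 0.0,"ty": 0.0,"tz": 0.0,"wx": 0.0,"wy": 0.0,"wz": 0.0,"fingers": 0.0}])

```text
t: 10.45
ee_pos: [0.5678, -0.1165, 0.2053]
ee_rot: [[-0.055, 0.0, 0.998], [-0.998, -0.0, -0.055], [0.0, -1.0, 0.0]]
ft_force: [0.4, 0.8, -0.9]
gripper_width: 0.0
```

Request:
servo_tool(plan=[{"tx": 0.15,"ty": 0.0,"tz": 0.0,"wx": 0.0,"wy": 0.0,"wz": 0.0,"fingers": 0.0},{"tx": 0.0,"ty": 0.0,"tz": 0.0,"wx": 0.0,"wy": 0.0,"wz": 0.0,"fingers": 0.0}])

```text
t: 10.7
ee_pos: [0.5677, -0.1177, 0.2053]
ee_rot: [[-0.055, 0.0, 0.998], [-0.998, -0.0, -0.055], [0.0, -1.0, 0.0]]
ft_force: [-0.7, 2.1, -1.7]
gripper_width: 0.0002
```

Request:
servo_tool(plan=[{"tx": 0.15,"ty": 0.0,"tz": 0.0,"wx": 0.0,"wy": 0.0,"wz": 0.0,"fingers": 0.0},{"tx": 0.0,"ty": 0.0,"tz": 0.0,"wx": 0.0,"wy": 0.0,"wz": 0.0,"fingers": 0.0}])

```text
t: 10.95
ee_pos: [0.5676, -0.1192, 0.2053]
ee_rot: [[-0.055, -0.0, 0.998], [-0.998, -0.0, -0.055], [0.0, -1.0, -0.0]]
ft_force: [0.7, 1.6, -1.1]
gripper_width: 0.0
```

```bash
python3 look.py a7;  python3 - <<'E'
from h import *
b=dict(np.load('side_a7.npz'));a=dict(np.load('scene_a7.npz'))
for c,st in blobs(b,(270,205,320,245),lambda h,s,v:v<60,20): print(c,st)
O=np.array([.570,-.086]);y=-.058;ex=np.array([np.cos(y),np.sin(y)]);ey=np.array([-ex[1],ex[0]])
for g in(-.060,-.063,-.066): q=np.r_[O+g*ey,.2196];print(g,proj(a,q),proj(b,q))
E
```

```text
t 10.95 tcp gearbox [-0.0004 -0.0333  0.2053] F [ 0.7  1.6 -1.1] w 2.1444374786677503e-06
[287.73417722 206.5443038 ] [274 205  29   6  79]
[287.95505618 224.57865169] [281 217  14  16 178]
-0.06 [219.47309898 179.98580427] [288.57702242 224.2175917 ]
-0.063 [218.28454027 179.59753389] [288.64880909 225.1351668 ]
-0.066 [217.09724243 179.20967541] [288.72089936 226.0566226 ]
```

View pics/a7.png

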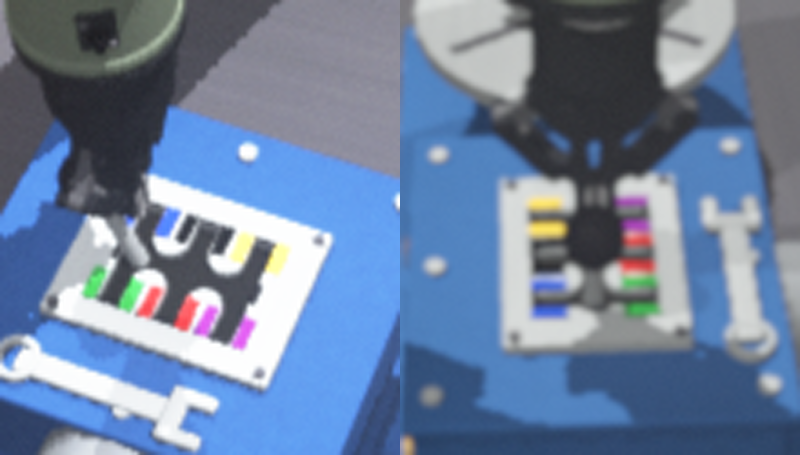

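Knob at side crop (595,240), nearly at the end of the cross slot with force still low. I'll keep going in 1 mm steps until it meets the end.

Request:
servo_tool(plan=[{"tx": 0.1,"ty": 0.0,"tz": 0.0,"wx": 0.0,"wy": 0.0,"wz": 0.0,"fingers": 0.0},{"tx": 0.0,"ty": 0.0,"tz": 0.0,"wx": 0.0,"wy": 0.0,"wz": 0.0,"fingers": 0.0}])

```text
t: 11.3
ee_pos: [0.5676, -0.1202, 0.2053]
ee_rot: [[-0.055, 0.0, 0.998], [-0.998, -0.0, -0.055], [0.0, -1.0, 0.0]]
ft_force: [0.0, 1.7, -0.9]
gripper_width: -0.0002
```

Request:
servo_tool(plan=[{"tx": 0.1,"ty": 0.0,"tz": 0.0,"wx": 0.0,"wy": 0.0,"wz": 0.0,"fingers": 0.0},{"tx": 0.0,"ty": 0.0,"tz": 0.0,"wx": 0.0,"wy": 0.0,"wz": 0.0,"fingers": 0.0}])

```text
t: 11.55
ee_pos: [0.5675, -0.1212, 0.2053]
ee_rot: [[-0.055, -0.0, 0.998], [-0.998, -0.0, -0.055], [0.0, -1.0, -0.0]]
ft_force: [1.0, 1.9, -0.7]
gripper_width: -0.0001
```

Request:
servo_tool(plan=[{"tx": 0.05,"ty": 0.0,"tz": 0.0,"wx": 0.0,"wy": 0.0,"wz": 0.0,"fingers": 0.0},{"tx": 0.0,"ty": 0.0,"tz": 0.0,"wx": 0.0,"wy": 0.0,"wz": 0.0,"fingers": 0.0}])

```text
t: 11.8
ee_pos: [0.5675, -0.1216, 0.2053]
ee_rot: [[-0.055, -0.0, 0.998], [-0.998, -0.0, -0.055], [0.0, -1.0, -0.0]]
ft_force: [-0.6, 2.7, -2.0]
gripper_width: 0.0002
```

Request:
servo_tool(plan=[{"tx": 0.05,"ty": 0.0,"tz": 0.0,"wx": 0.0,"wy": 0.0,"wz": 0.0,"fingers": 0.0},{"tx": 0.0,"ty": 0.0,"tz": 0.0,"wx": 0.0,"wy": 0.0,"wz": 0.0,"fingers": 0.0}])

```text
t: 12.05
ee_pos: [0.5675, -0.1221, 0.2053]
ee_rot: [[-0.055, -0.0, 0.998], [-0.998, 0.0, -0.055], [-0.0, -1.0, -0.0]]
ft_force: [0.5, 2.8, -2.0]
gripper_width: -0.0003
```

Request:
servo_tool(plan=[{"tx": 0.05,"ty": 0.0,"tz": 0.0,"wx": 0.0,"wy": 0.0,"wz": 0.0,"fingers": 0.0},{"tx": 0.0,"ty": 0.0,"tz": 0.0,"wx": 0.0,"wy": 0.0,"wz": 0.0,"fingers": 0.0}])

```text
t: 12.3
ee_pos: [0.5675, -0.1225, 0.2052]
ee_rot: [[-0.055, -0.0, 0.998], [-0.998, 0.0, -0.055], [-0.0, -1.0, -0.0]]
ft_force: [-0.8, 3.9, -3.3]
gripper_width: -0.0
```

Request:
servo_tool(plan=[{"tx": 0.05,"ty": 0.0,"tz": 0.0,"wx": 0.0,"wy": 0.0,"wz": 0.0,"fingers": 0.0},{"tx": 0.0,"ty": 0.0,"tz": 0.0,"wx": 0.0,"wy": 0.0,"wz": 0.0,"fingers": 0.0}])

```text
t: 12.55
ee_pos: [0.5674, -0.1229, 0.2052]
ee_rot: [[-0.055, -0.0, 0.998], [-0.998, 0.0, -0.055], [-0.0, -1.0, -0.0]]
ft_force: [1.5, 5.4, -4.0]
gripper_width: 0.0001
```

```bash
python3 look.py a8;  python3 - <<'E'
from h import *
b=dict(np.load('side_a8.npz'))
for c,st in blobs(b,(270,205,320,245),lambda h,s,v:v<60,20): print(c,st)
E
```

```text
t 12.55 tcp gearbox [-0.0004 -0.0369  0.2052] F [ 1.5  5.4 -4. ] w 0.0001060139963155671
[287.84615385 207.00961538] [272 205  32   7 104]
[288.20338983 225.62146893] [281 219  15  15 177]
```

The force has risen from 2 to 5 N, so the lever has reached the end of the cross slot. Backing off and going round to the near side.

Request:
servo_tool(plan=[{"tx": -2.0,"ty": 0.0,"tz": 0.0,"wx": 0.0,"wy": 0.0,"wz": 0.0,"fingers": 0.0},{"tx": -2.0,"ty": 0.0,"tz": 0.0,"wx": 0.0,"wy": 0.0,"wz": 0.0,"fingers": 0.0},{"tx": 0.0,"ty": 0.0,"tz": -3.0,"wx": 0.0,"wy": 0.0,"wz": 0.0,"fingers": 0.0},{"tx": 0.0,"ty": 0.0,"tz": -4.0,"wx": 0.0,"wy": 0.0,"wz": 0.0,"fingers": 0.0},{"tx": 0.0,"ty": 0.0,"tz": -4.0,"wx": 0.0,"wy": 0.0,"wz": 0.0,"fingers": 0.0},{"tx": 0.0,"ty": 0.0,"tz": 0.0,"wx": 0.0,"wy": -0.157,"wz": 0.0,"fingers": 0.0},{"tx": 0.0,"ty": 0.0,"tz": 0.0,"wx": 0.0,"wy": -0.157,"wz": 0.0,"fingers": 0.0},{"tx": 0.0,"ty": 0.0,"tz": 0.0,"wx": 0.0,"wy": -0.157,"wz": 0.0,"fingers": 0.0},{"tx": 0.0,"ty": 0.0,"tz": 0.0,"wx": 0.0,"wy": -0.157,"wz": 0.0,"fingers": 0.0},{"tx": 0.0,"ty": 0.0,"tz": 0.0,"wx": 0.0,"wy": -0.157,"wz": 0.0,"fingers": 0.0},{"tx": 0.0,"ty": 0.0,"tz": 0.0,"wx": 0.0,"wy": -0.157,"wz": 0.0,"fingers": 0.0},{"tx": 0.0,"ty": 0.0,"tz": 0.0,"wx": 0.0,"wy": -0.157,"wz": 0.0,"fingers": 0.0}])

```text
t: 14.15
ee_pos: [0.46, -0.076, 0.2055]
ee_rot: [[0.868, 0.001, 0.497], [-0.497, -0.0, 0.868], [0.0, -1.0, 0.0]]
ft_force: [0.7, -0.2, -0.1]
gripper_width: -0.0002
```

Request:
servo_tool(plan=[{"tx": 0.0,"ty": 0.0,"tz": 0.0,"wx": 0.0,"wy": -0.157,"wz": 0.0,"fingers": 0.0},{"tx": 0.0,"ty": 0.0,"tz": 0.0,"wx": 0.0,"wy": -0.157,"wz": 0.0,"fingers": 0.0},{"tx": 0.0,"ty": 0.0,"tz": 0.0,"wx": 0.0,"wy": -0.157,"wz": 0.0,"fingers": 0.0},{"tx": 0.0,"ty": 0.0,"tz": -3.4,"wx": 0.0,"wy": 0.0,"wz": 0.0,"fingers": 0.0},{"tx": 0.0,"ty": 0.0,"tz": -3.4,"wx": 0.0,"wy": 0.0,"wz": 0.0,"fingers": 0.0},{"tx": 0.0,"ty": 0.0,"tz": 0.0,"wx": 0.0,"wy": 0.0,"wz": 0.0,"fingers": 0.0}])

```text
t: 14.9
ee_pos: [0.456, -0.1462, 0.2055]
ee_rot: [[0.998, 0.0, 0.058], [-0.058, -0.001, 0.998], [0.0, -1.0, -0.001]]
ft_force: [0.2, 0.6, -0.3]
gripper_width: 0.0002
```

```bash
python3 look.py a9; python3 -c "
from station import robot
s=robot.get_state();print(s['joint_pos'],s['ee_rot'].round(3))"
```

```text
t 14.9 tcp gearbox [-0.1104 -0.0667  0.2055] F [ 0.2  0.6 -0.3] w 0.00020840349548154006
[ -2.62506007  19.24868317  16.39528872 115.42680513  -7.40751639
  46.28605622 104.85896094] [[ 0.998  0.     0.055]
 [-0.055  0.     0.998]
 [ 0.    -1.     0.   ]]
```

View pics/a9.png

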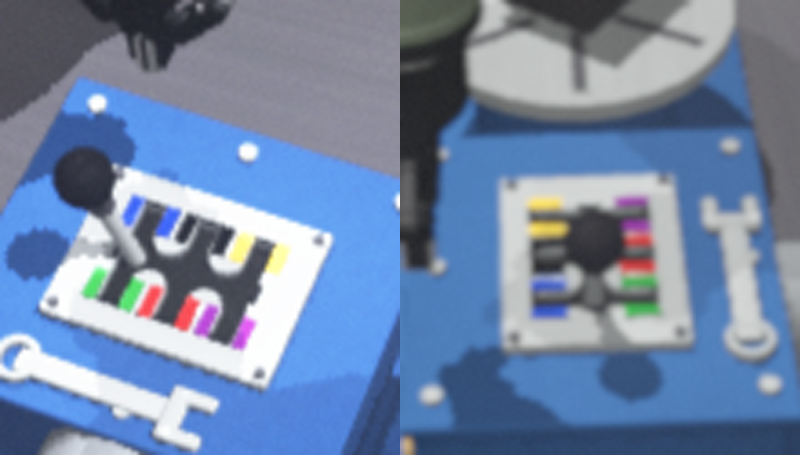

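The lever is at the right end of the cross slot, in line with the blue and green slots (stem at scene crop (135,255)). Now the final push along +x.

Request:
servo_tool(plan=[{"tx": 2.0,"ty": 0.7,"tz": 0.0,"wx": 0.0,"wy": 0.0,"wz": 0.0,"fingers": 0.0},{"tx": 2.5,"ty": 0.0,"tz": 0.0,"wx": 0.0,"wy": 0.0,"wz": 0.0,"fingers": 0.0},{"tx": 1.5,"ty": 0.0,"tz": 0.0,"wx": 0.0,"wy": 0.0,"wz": 0.0,"fingers": 0.0},{"tx": 1.0,"ty": 0.0,"tz": 0.0,"wx": 0.0,"wy": 0.0,"wz": 0.0,"fingers": 0.0},{"tx": 0.6,"ty": 0.0,"tz": 0.0,"wx": 0.0,"wy": 0.0,"wz": 0.0,"fingers": 0.0},{"tx": 0.6,"ty": 0.0,"tz": 0.0,"wx": 0.0,"wy": 0.0,"wz": 0.0,"fingers": 0.0},{"tx": 0.6,"ty": 0.0,"tz": 0.0,"wx": 0.0,"wy": 0.0,"wz": 0.0,"fingers": 0.0},{"tx": 0.0,"ty": 0.0,"tz": 0.0,"wx": 0.0,"wy": 0.0,"wz": 0.0,"fingers": 0.0}])

```text
t: 16.0
ee_pos: [0.544, -0.15, 0.1983]
ee_rot: [[0.998, -0.0, 0.056], [-0.056, -0.0, 0.998], [-0.0, -1.0, -0.0]]
ft_force: [-1.9, 0.7, 1.6]
gripper_width: -0.0
```

Request:
servo_tool(plan=[{"tx": 0.6,"ty": 0.0,"tz": 0.0,"wx": 0.0,"wy": 0.0,"wz": 0.0,"fingers": 0.0},{"tx": 0.6,"ty": 0.0,"tz": 0.0,"wx": 0.0,"wy": 0.0,"wz": 0.0,"fingers": 0.0},{"tx": 0.0,"ty": 0.0,"tz": 0.0,"wx": 0.0,"wy": 0.0,"wz": 0.0,"fingers": 0.0}])

```text
t: 16.38
ee_pos: [0.5563, -0.1506, 0.1982]
ee_rot: [[0.998, 0.0, 0.056], [-0.056, -0.0, 0.998], [0.0, -1.0, -0.0]]
ft_force: [-2.2, -0.8, 0.7]
gripper_width: -0.0004
```

```bash
python3 look.py b1
```

```text
t 16.375 tcp gearbox [-0.01   -0.0653  0.1982] F [-2.2 -0.8  0.7] w -0.0004495162746367431
```

View pics/b1.png

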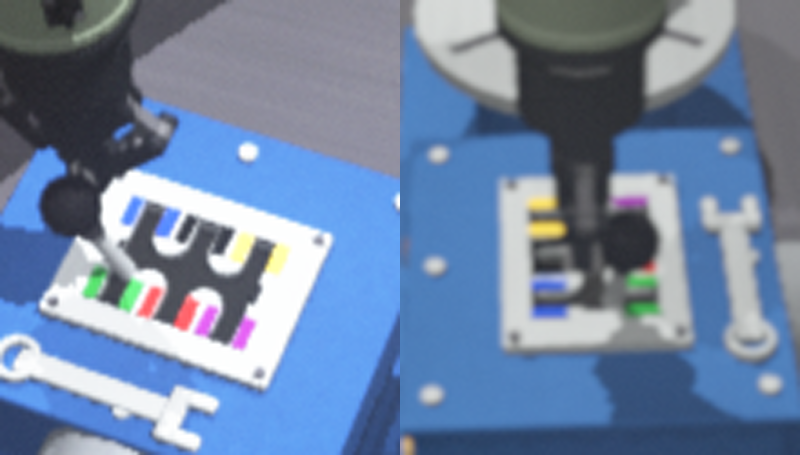

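The lever is entering the slot between the green bars, at about 2 N. Continuing.

Request:
servo_tool(plan=[{"tx": 0.5,"ty": 0.0,"tz": 0.0,"wx": 0.0,"wy": 0.0,"wz": 0.0,"fingers": 0.0},{"tx": 0.5,"ty": 0.0,"tz": 0.0,"wx": 0.0,"wy": 0.0,"wz": 0.0,"fingers": 0.0},{"tx": 0.5,"ty": 0.0,"tz": 0.0,"wx": 0.0,"wy": 0.0,"wz": 0.0,"fingers": 0.0},{"tx": 0.4,"ty": 0.0,"tz": 0.0,"wx": 0.0,"wy": 0.0,"wz": 0.0,"fingers": 0.0},{"tx": 0.3,"ty": 0.0,"tz": 0.0,"wx": 0.0,"wy": 0.0,"wz": 0.0,"fingers": 0.0},{"tx": 0.0,"ty": 0.0,"tz": 0.0,"wx": 0.0,"wy": 0.0,"wz": 0.0,"fingers": 0.0}])

```text
t: 17.23
ee_pos: [0.5781, -0.1518, 0.1983]
ee_rot: [[0.998, 0.0, 0.056], [-0.056, -0.0, 0.998], [0.0, -1.0, -0.0]]
ft_force: [-3.3, 0.2, -1.5]
gripper_width: 0.0001
```

Request:
servo_tool(plan=[{"tx": 0.15,"ty": 0.0,"tz": 0.0,"wx": 0.0,"wy": 0.0,"wz": 0.0,"fingers": 0.0},{"tx": 0.1,"ty": 0.0,"tz": 0.0,"wx": 0.0,"wy": 0.0,"wz": 0.0,"fingers": 0.0},{"tx": 0.0,"ty": 0.0,"tz": 0.0,"wx": 0.0,"wy": 0.0,"wz": 0.0,"fingers": 0.0}])

```text
t: 17.6
ee_pos: [0.5804, -0.152, 0.1983]
ee_rot: [[0.998, 0.0, 0.056], [-0.056, -0.0, 0.998], [0.0, -1.0, -0.0]]
ft_force: [-3.7, 0.3, -2.2]
gripper_width: -0.0001
```

Request:
servo_tool(plan=[{"tx": 0.1,"ty": 0.0,"tz": 0.0,"wx": 0.0,"wy": 0.0,"wz": 0.0,"fingers": 0.0},{"tx": 0.0,"ty": 0.0,"tz": 0.0,"wx": 0.0,"wy": 0.0,"wz": 0.0,"fingers": 0.0}])

```text
t: 17.85
ee_pos: [0.5814, -0.152, 0.1983]
ee_rot: [[0.998, 0.0, 0.056], [-0.056, -0.0, 0.998], [0.0, -1.0, -0.0]]
ft_force: [-2.2, -0.1, -2.3]
gripper_width: -0.0001
```

Request:
servo_tool(plan=[{"tx": 0.1,"ty": 0.0,"tz": 0.0,"wx": 0.0,"wy": 0.0,"wz": 0.0,"fingers": 0.0},{"tx": 0.0,"ty": 0.0,"tz": 0.0,"wx": 0.0,"wy": 0.0,"wz": 0.0,"fingers": 0.0}])

```text
t: 18.1
ee_pos: [0.5824, -0.1521, 0.1983]
ee_rot: [[0.998, 0.0, 0.056], [-0.056, -0.0, 0.998], [0.0, -1.0, -0.0]]
ft_force: [-2.5, -0.4, -2.3]
gripper_width: -0.0006
```

Request:
servo_tool(plan=[{"tx": 0.1,"ty": 0.0,"tz": 0.0,"wx": 0.0,"wy": 0.0,"wz": 0.0,"fingers": 0.0},{"tx": 0.0,"ty": 0.0,"tz": 0.0,"wx": 0.0,"wy": 0.0,"wz": 0.0,"fingers": 0.0}])

```text
t: 18.35
ee_pos: [0.5834, -0.1522, 0.1983]
ee_rot: [[0.998, 0.0, 0.056], [-0.056, -0.0, 0.998], [0.0, -1.0, -0.0]]
ft_force: [-3.3, 0.2, -2.6]
gripper_width: -0.0001
```

Request:
servo_tool(plan=[{"tx": 0.1,"ty": 0.0,"tz": 0.0,"wx": 0.0,"wy": 0.0,"wz": 0.0,"fingers": 0.0},{"tx": 0.0,"ty": 0.0,"tz": 0.0,"wx": 0.0,"wy": 0.0,"wz": 0.0,"fingers": 0.0}])

```text
t: 18.6
ee_pos: [0.5842, -0.1522, 0.1982]
ee_rot: [[0.998, -0.0, 0.056], [-0.056, -0.0, 0.998], [-0.0, -1.0, -0.0]]
ft_force: [-3.3, 0.3, -2.6]
gripper_width: 0.0
```

Request:
servo_tool(plan=[{"tx": 0.1,"ty": 0.0,"tz": 0.0,"wx": 0.0,"wy": 0.0,"wz": 0.0,"fingers": 0.0},{"tx": 0.0,"ty": 0.0,"tz": 0.0,"wx": 0.0,"wy": 0.0,"wz": 0.0,"fingers": 0.0}])

```text
t: 18.85
ee_pos: [0.5848, -0.1523, 0.1981]
ee_rot: [[0.998, -0.001, 0.056], [-0.056, 0.0, 0.998], [-0.001, -1.0, 0.0]]
ft_force: [-6.0, 0.6, -1.1]
gripper_width: 0.0006
```

Request:
servo_tool(plan=[{"tx": 0.05,"ty": 0.0,"tz": 0.0,"wx": 0.0,"wy": 0.0,"wz": 0.0,"fingers": 0.0},{"tx": 0.0,"ty": 0.0,"tz": 0.0,"wx": 0.0,"wy": 0.0,"wz": 0.0,"fingers": 0.0}])

```text
t: 19.1
ee_pos: [0.5851, -0.1523, 0.1981]
ee_rot: [[0.998, -0.002, 0.056], [-0.056, 0.0, 0.998], [-0.002, -1.0, 0.0]]
ft_force: [-7.5, 1.5, -0.0]
gripper_width: -0.0001
```

The force rose to 7.5 N, so the stem is on the rubber. Backing off and checking.

Request:
servo_tool(plan=[{"tx": -0.5,"ty": 0.0,"tz": 0.0,"wx": 0.0,"wy": 0.0,"wz": 0.0,"fingers": 0.0},{"tx": -1.5,"ty": 0.0,"tz": 0.0,"wx": 0.0,"wy": 0.0,"wz": 0.0,"fingers": 0.0},{"tx": -3.0,"ty": 0.0,"tz": 0.0,"wx": 0.0,"wy": 0.0,"wz": 0.0,"fingers": 0.0},{"tx": -4.0,"ty": 0.0,"tz": 0.0,"wx": 0.0,"wy": 0.0,"wz": 0.0,"fingers": 0.0},{"tx": -4.0,"ty": -2.0,"tz": 0.0,"wx": 0.0,"wy": 0.0,"wz": 0.0,"fingers": 0.0},{"tx": 0.0,"ty": -4.0,"tz": 0.0,"wx": 0.0,"wy": 0.0,"wz": 0.0,"fingers": 0.0},{"tx": 0.0,"ty": -4.0,"tz": 0.0,"wx": 0.0,"wy": 0.0,"wz": 0.0,"fingers": 0.0},{"tx": 0.0,"ty": 0.0,"tz": 0.0,"wx": 0.0,"wy": 0.0,"wz": 0.0,"fingers": 0.0}])

```text
t: 20.1
ee_pos: [0.4575, -0.1454, 0.3013]
ee_rot: [[0.998, 0.007, 0.056], [-0.056, -0.001, 0.998], [0.007, -1.0, -0.0]]
ft_force: [0.6, 0.0, -0.4]
gripper_width: 0.0
```

```bash
python3 look.py b2; python3 - <<'E'
from h import *
a=dict(np.load('scene_b2.npz'));b=dict(np.load('side_b2.npz'))
ca=blobs(a,(195,165,235,215),lambda h,s,v:v<60,60);cb=blobs(b,(290,205,330,245),lambda h,s,v:v<60,60)
print(ca,cb)
O=np.array([.570,-.086]);y=-.058;ex=np.array([np.cos(y),np.sin(y)]);ey=np.array([-ex[1],ex[0]])
for x in (.044,.047,.05):
    q=np.r_[O+x*ex-.063*ey,.214];print(x,proj(a,q),proj(b,q))
E
```

```text
t 20.1 tcp gearbox [-0.1088 -0.0659  0.3013] F [ 0.6  0.  -0.4] w 4.595400785390059e-05
[] [(array([310.87654321, 229.5308642 ]), array([303, 224,  15,  10,  81], dtype=int32))]
0.044 [210.41879922 196.21658138] [308.31461728 226.30119752]
0.047 [209.85098708 197.28043306] [309.65536752 226.25581706]
0.05 [209.28168239 198.34708119] [310.99604929 226.21043892]
```

View pics/b2.png

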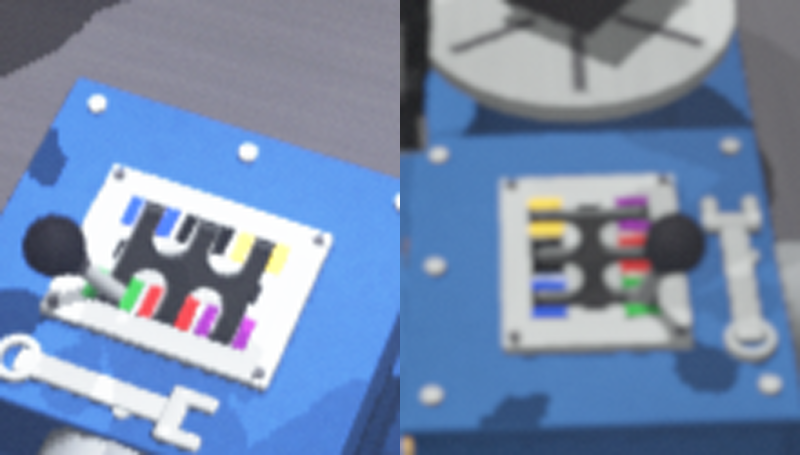

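In the final picture the knob is at scene px (210,197.5) and side px (310,227). The predicted home position is (209.9,197.3) and (309.7,226.3), so the lever is home. Nothing touches it, and the other objects have not moved. Handing in.

```bash
python3 -c "
from station import robot
print(robot.finish_job())"
```

```text
the job is handed in; nothing more can be done
None
```

The lever now stands home in the green slot, the far, right-hand (+x, -y) corner, and the job was handed in at about 20 s.

With shut fingers I pushed it out of the black slot to upright. I then pushed it from the +y side along the cross slot until the force rose to about 5 N at the slot's end. Last, I pushed it along +x between the green bars until the stem met the rubber at about 7.5 N, and backed off clear.

**Last checks:**
- **Knob position:** in both views the knob is within about 1 pixel (2–3 mm) of where it should be when home.
- **Slots and forces:** the pictures along the way showed the lever in no other coloured slot, and no force reading came above about 8 N.
- **Loose objects:** the spanner is where it was in the last picture. The duct box is only partly in that crop, and the jar and brush are outside it. I did not picture them again, but the gripper went nowhere near them.
- **Disagreements:** the gate centre I worked from seems about 2 mm off across the slots, because the knob measured that much to one side when centred. One automatic knob detection in the scene camera found nothing in the last picture, so I read that position from the picture itself.

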